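Third hand at the flow-cell guide

TASK

Stand the cell block that has a tongue under it upright in the slot of the bench guide, clear of the sprung stop plate, then slide it along the slot against the plate and keep pressing it there with a steady 10 N or so while I tighten the side screws: the plate's front face should stay between the two engraved lines. The job finishes with you still holding and pressing the block, so do not let go; never push the plate to the end of its travel, and leave the other things where they stand.

Things in the scene. Friction and masses are not known exactly. Their poses are not given: they have to be found in the camera images.
- cell: cell block to be mounted: aluminium, black lid, round window in each flank, standing, 75 mm high, about 0.25 kg. Origin: centre of underside; z up, x along the tongue. Body 44 (x) by 34 mm (y, grip across this), z = 14 to 75 mm. Below it a tongue 36 (x) by 24 (y) by 14 mm high, lower edges rounded (radius 4). Same either way round (half a turn about z)
- guide: fixed guide: two parallel aluminium bars on a dark base plate 250 x 80 mm, bar tops at z = 20 mm. Origin: centre of the base's underside; z up; x along the slot towards the sprung stop; y across. Spring housing at x = 99 to 126 mm, 56 mm wide, top at z = 62 mm. Screw heads stick out 16 mm from the bars' sides at x = 45 mm, below z = 20 mm
- slot (a point): point on the slot's middle line, level with the bar tops, 35 mm behind the guide's origin (x = -35 mm, z = 20 mm in its frame). Slot 28 mm wide, floor 16 mm below the bar tops, open above from x = -120 to 60 mm. The block's shoulders rest on the bar tops, its origin then 14 mm below this point (z = 6 mm)
- stop (a joint): how far the sprung stop plate is pushed back, m: 0 = at rest, 0.028 = end of travel. Its spring takes 0.8 N per mm from zero (10 N at 12.5 mm)
- stop_face (a point): middle of the steel stop plate's front face, z = 40 mm; moves with the plate, at rest at x = 60 mm in the guide's frame. Plate 36 mm wide, 10 thick, z = 21.5 to 59.5 mm. Two engraved dark lines across the bar tops at x = 67.5 and 77.5 mm mark the face's allowed positions
- flat_cell: bystander: a similar cell block, but with a broad flat foot 60 x 54 x 10 mm in place of the tongue, 71 mm high; origin at the centre of its underside. Leave it alone
- jar: bystander: small brown-filled jar with a blue cap, 40 mm wide, 55 mm high; origin at the centre of its underside
- dropper_bottle: bystander: white dropping bottle with a red collar, 49 mm wide, 138 mm high; origin at the centre of its underside
- beaker: bystander: plastic beaker with pipettes in it, 71 mm wide, 105 mm high; origin at the centre of its underside

How it is judged:
By the outcome, as a careful person would: the job done as asked, in the order asked, and still so for the second after the job is handed in, while the arm keeps its last pose, push and grip.
It also fails if it takes over 45 s, if anything falls off the work surface, if the arm or the gripper's body presses on something with over 40 N, if the wrist force passes 120 N, or if a joint passes its speed limit or range.

ROBOT

A 6-joint arm with a two-finger parallel gripper is mounted at the origin on a cart in front of the work surface, level with it; the furniture and walls round the work are solid. World frame = base frame: x ahead of the robot, y to its left, z up, the work surface at z = 0. Lengths are in mm, angles in rad, forces in N, time in s.
With the tool pointing down it reaches from about 300 to 775 mm from the base axis. Payload 14.6 kg.
Tool frame: the origin (TCP) lies on the mounting face of the last link; the fingertips stand 199 mm ahead of it and the grasp point (between the pads) lies 180 mm ahead of it; z points along the fingers, y is the line along which they close (so a half turn about z gives the same grasp; the last joint's range is limited). The gripper opens to 94 mm and grips with 3 to 60 N. Pads are 16 mm wide; open, the fingers measure 119 mm over their backs; the gripper's body (75 mm by 177 mm) begins 78 mm behind the grasp point.
Start: joints at [-1.354, 0.3, 1.521, -0, 1.321, -0.067], TCP at [153.997, -527.992, 404.646] pointing down, gripper open.
Joint ranges: [-3.03, 3.03], [-0.79, 2.21], [0.23, 2.52], [-1.04, 4.18], [0, 3.07], [-2.55, 2.55]. Speed limits (rad/s): [2.22, 2.22, 2.57, 3.14, 3.14, 3.14].

INTERFACE

Orientations are given as [roll, pitch, yaw] about the fixed x, y, z axes, in that order (R = Rz(yaw) Ry(pitch) Rx(roll)).
In Python, from cell import manip gives the robot as it stands. The module is installed in compiled form; this text tells all that it offers.
- The arm moves only by the shell command python3 -m creep 'ROWS' [FORCE]. ROWS is a JSON object of lists of equal length, an entry for each row: "slide": the shift along the world's x, y, z in cm, a list of three; "turn": the turn about the world's z in rad; "claw": the opening, from 0 (shut) to 1 (fully open). A call has 1 to 8 rows; each row shifts and turns the commanded pose from where the row before left it; what a row does not reach is not made up. A row lasts 1/8 s, in which the tool goes at most 62.5 mm and 10.7 degrees, less where a joint would pass 70% of its speed; a pose out of reach is approached as far as the arm can. A call with a gripper value outside its range is refused whole. The fingers move at their own pace and stop on an object; FORCE is the grip in N (left out, the last holds). Time passes only in rows, so rows that do not move let the fingers close. It gives the time, the measured TCP pose, the force, the opening and the grip force at its end, in the units of the state.
- manip.read_state(): the state, without advancing time (a new reading comes with each control period).
- manip.camera(name): name is "scene" or "top" or "wrist"; returns (picture, depth): 420x560x3 uint8, red, green, blue; 420x560 float32, mm along the optical axis (not along the pixel's ray), 0 where there is no reading.
- manip.calibration(name): a dict with "intrinsics" (3x3 intrinsics, pixels), "pose" (4x4, takes a point from camera to world coordinates). Camera axes: x right, y up, looking along -z (the intrinsics and any distortion apply to the point x, -y, -z); pixel columns grow to the right and rows downward; lengths in mm; the calibration is good to about 2 mm. The wrist camera is an equidistant fisheye: a pixel r from the principal point sees the ray r / f radians off the axis. A picture is of the moment at which its call begins: read the wrist's pose just before it. calibration takes no time and is no camera call; for the wrist camera it gives the pose at the moment of the call.
- manip.sign_off(): hands the job in; it is judged then, once.
Trained networks look in the newest picture that a camera, given by its name, has taken for a name from the list of things; names that differ only in an ending like _2 or _b are one class to them, and where a whole thing is asked for, a point or a joint stands for the part that bears it (a point fixed in the world has none). Each returns a list of dicts, best first, with "score" (0 to 1); they miss things now and then, are a little off and sometimes report something else, mostly with a low value. They report only what shows in the picture. A call takes as long as a camera call.
- manip.cut_out(query, camera): "mask" (420x560 bool, what is visible of it) and "position" ([column, row] in pixels, amid what is visible of it).
The state is a dict: "clock": time; "joints": joint angles; "qd": joint speeds; "effort": joint torques, N m; "eef_pos": TCP position; "eef_rot": TCP orientation; "wrist_force": force on the tool from outside, world axes, zero at the start; "moment": the same for the moment, N m; "finger_gap": finger opening in mm; "finger_force": force on a finger pad.
Only numpy, scipy, OpenCV 4.12 (cv2) and the standard library are available. Lean on these libraries where they do the work, as an engineer would, in place of code of your own. Each camera call takes 0.05 s, during which the arm holds its last target. There are 200 camera calls.

## Working session

There is one attempt and no reset: what is moved stays moved. The work goes in short steps, Python scripts to look and compute and a shell command to move; the robot and the scene stay as the last step left them, time stands still between calls to the robot, and variables do not carry over. Pictures are saved under pics/ and viewed, at most 10 in all, crops included, and the job is handed in when it is done.

```bash
mkdir -p pics; cat > h.py <<'E'
import numpy as np, cv2
from cell import manip
def pts(cam,depth,mask=None):
    c=manip.calibration(cam); K=np.array(c["intrinsics"]); T=np.array(c["pose"])
    v,u=np.nonzero((depth>0)&(mask if mask is not None else True))
    d=depth[v,u]; x=(u-K[0,2])/K[0,0]*d; y=(v-K[1,2])/K[1,1]*d
    P=np.c_[x,-y,-d,np.ones_like(d)]@T.T
    return P[:,:3],np.c_[u,v]
E
python3 - <<'E'
from h import *
s=manip.read_state(); print({k:np.round(v,3) for k,v in s.items()})
for c in("top","scene"):
    im,d=manip.camera(c); cv2.imwrite(f"pics/{c}0.png",im[:,:,::-1]); np.save(c+"_d.npy",d)
    k=manip.calibration(c); print(np.round(k["intrinsics"],1).tolist(),np.round(k["pose"],3).tolist(),[x for x in k])
    for q in("cell","flat_cell","guide","stop_face","jar","dropper_bottle","beaker"):
        for r in manip.cut_out(q,c)[:2]:
            P,_=pts(c,d,r["mask"]); 
            if len(P): print(c,q,round(r["score"],2),np.round(r["position"]),r["mask"].sum(),np.round(np.median(P,0)),np.round(np.percentile(P,2,0)),np.round(np.percentile(P,98,0)))
E
```

```text
{'clock': np.float64(0.0), 'joints': array([-1.354,  0.3  ,  1.522,  0.   ,  1.321, -0.067]), 'qd': array([ 0.   , -0.001,  0.002,  0.001,  0.002, -0.   ]), 'effort': array([ 0.0000e+00, -5.3182e+01, -3.5273e+01,  7.1000e-02,  2.4000e-02,
       -0.0000e+00]), 'eef_pos': array([ 154.   , -527.966,  404.085]), 'eef_rot': array([-3.14 , -0.   ,  0.284]), 'wrist_force': array([-0.152, -0.236,  0.221]), 'moment': array([-0.002,  0.044, -0.023]), 'finger_force': np.float64(0.0), 'finger_gap': np.float64(94.205)}
[[474.4, 0.0, 285.2], [0.0, 474.4, 208.1], [0.0, 0.0, 1.0]] [[0.001, 0.98, -0.199, 321.63], [-1.0, -0.002, -0.012, 113.195], [-0.012, 0.199, 0.98, 1341.068], [0.0, 0.0, 0.0, 1.0]] ['intrinsics', 'pose']
top cell 0.56 [434. 242.] 309 [ 490. -259.   73.] [ 472. -295.   -0.] [ 510. -241.   79.]
top flat_cell 0.64 [376. 220.] 388 [ 548. -122.   62.] [ 528. -150.    6.] [ 580. -100.   75.]
top guide 0.62 [265. 251.] 2624 [468. 186.  19.] [399.  68.  -0.] [532. 296.  64.]
top guide 0.36 [242. 241.] 174 [495. 253.  48.] [476. 233.   5.] [514. 274.  64.]
top stop_face 0.44 [240. 240.] 190
[... 516 characters left out ...]
.64 [369. 190.] 345 [ 487. -249.   46.] [ 469. -352.    1.] [ 549. -239.   76.]
scene flat_cell 0.78 [331. 201.] 556 [ 544. -115.   37.] [ 525. -147.    4.] [577. -97.  72.]
scene guide 0.61 [288. 260.] 3251 [469. 220.  20.] [393.  70.   1.] [531. 303.  62.]
scene stop_face 0.51 [267. 257.] 284 [486. 248.  43.] [472. 228.   4.] [505. 269.  60.]
scene jar 0.62 [368. 210.] 266 [425. -98.  35.] [ 413. -120.    7.] [442. -91.  56.]
scene dropper_bottle 0.92 [140. 289.] 1386 [587. 490.  54.] [576. 466.   6.] [610. 506. 117.]
scene beaker 0.7 [329. 198.] 527 [ 545. -114.   38.] [ 528. -145.    4.] [578. -96.  72.]
scene beaker 0.66 [260. 194.] 609 [695.   2.  59.] [678. -46.   9.] [744.  20.  92.]
```

```bash
python3 - <<'E'
import cv2
a=cv2.imread("pics/top0.png")[110:350,190:480]; cv2.imwrite("pics/top0c.png",cv2.resize(a,None,fx=2.5,fy=2.5,interpolation=2))
E
```

```text
(no output)
```

View pics/top0c.png

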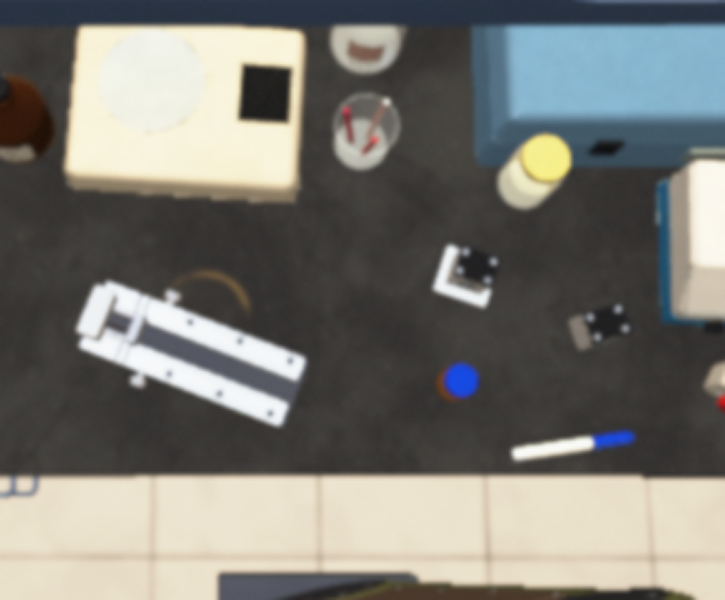

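View pics/scene0.png

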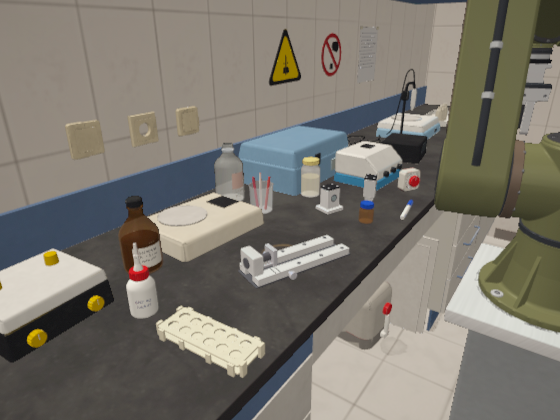

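The top crop shows the tongued cell's lid at crop (605,322). The flat-footed one is at (475,265), and the guide runs from (290,400) to its sprung end at (100,315). The scene view agrees with this. Next I'll fit the poses.

```bash
cat >> h.py <<'E'
def rect(P,zlo,zhi):
    Q=P[(P[:,2]>zlo)&(P[:,2]<zhi)]
    (c,wh,a)=cv2.minAreaRect(Q[:,:2].astype(np.float32)); a=np.radians(a)
    if wh[0]<wh[1]: wh=wh[::-1]; a+=np.pi/2
    a=(a+np.pi/2)%np.pi-np.pi/2
    return np.round(c,1),np.round(wh,1),round(a,3),len(Q),np.round(np.median(Q[:,2]),1)
E
python3 - <<'E'
from h import *
for c in("top","scene"):
    im,d=manip.camera(c)
    P,uv=pts(c,d)
    m=(np.hypot(P[:,0]-488,P[:,1]+258)<60); print(c,"cell",rect(P[m],68,85))
    m=(P[:,0]>380)&(P[:,0]<550)&(P[:,1]>50)&(P[:,1]<320); print("bars",rect(P[m],15,25)); print("housing",rect(P[m],57,70)); 
E
```

```text
top cell (array([ 493.2, -265.9]), array([45.9, 34. ]), np.float64(-1.279), 215, np.float64(74.8))
bars (array([466.5, 181.4]), array([239.4, 110.4]), np.float64(1.185), 1429, np.float64(19.8))
housing (array([501.3, 266.2]), array([63.2, 55.7]), np.float64(1.195), 216, np.float64(61.3))
scene cell (array([ 490.7, -266.8]), array([49.5, 33.3]), np.float64(-1.297), 82, np.float64(74.8))
bars (array([467.1, 181.6]), array([243.1, 112.3]), np.float64(1.217), 1358, np.float64(20.0))
housing (array([500.3, 266.1]), array([64.3, 57.7]), np.float64(1.255), 249, np.float64(61.5))
```

```bash
python3 - <<'E'
from h import *
im,d=manip.camera("top"); P,_=pts("top",d)
def chk(cx,cy,yaw,hx,hy,z):
    R=np.array([[np.cos(yaw),np.sin(yaw)],[-np.sin(yaw),np.cos(yaw)]]); q=(P[:,:2]-[cx,cy])@R.T
    m=(abs(q[:,0])<hx)&(abs(q[:,1])<hy)&(P[:,2]>z); print(m.sum(), P[m].max(0).round() if m.any() else '', P[m].min(0).round() if m.any() else '')
chk(492.5,-266,1.86,45,95,78); chk(492.5,-266,1.86,10,65,20)
m=(P[:,0]>350)&(P[:,0]<650)&(P[:,1]<-300)&(P[:,1]>-480)&(P[:,2]>40);print(P[m].min(0),P[m].max(0))
E
python3 -m creep '{"slide":[[0,0,0],[4,3,0],[4,3,0],[4,3,0],[4,3,0],[4,3,0],[4,3,0],[4,3,0]],"turn":[0.18,0.18,0.18,0.18,0.18,0.18,0.18,0.18],"claw":[1,1,1,1,1,1,1,1]}' 40
```

```text
31 [ 512. -242.   82.] [ 472. -284.   78.]
101 [ 511. -253.   82.] [ 475. -279.   20.]
[ 394.28974834 -479.98783133   40.21991666] [ 649.99026879 -300.33792529  645.9995646 ]
clock: 1.95
eef_pos: [435.2, -316.8, 404.8]
eef_rot: [3.141, 0.0, 1.73]
wrist_force: [-0.1, -0.1, 0.2]
finger_gap: 94.1
finger_force: 0.0
```

```bash
python3 -m creep '{"slide":[[2.8,2.5,0],[2.9,2.6,0],[0,0,-4],[0,0,-2],[0,0,0]],"turn":[0.07,0.06,0,0,0],"claw":[1,1,1,1,1]}'
python3 - <<'E'
from h import *
im,d=manip.camera("wrist"); cv2.imwrite("pics/w1.png",im[:,:,::-1]); k=manip.calibration("wrist")
K=np.array(k["intrinsics"]);T=np.array(k["pose"]);print(K.round(1),T.round(3))
def wp(d,mask=None):
    v,u=np.nonzero((d>0)&(mask if mask is not None else True)); D=d[v,u]
    x=(u-K[0,2])/K[0,0];y=(v-K[1,2])/K[1,1]; t=np.hypot(x,y); s=np.where(t>1e-6,np.tan(np.minimum(t,1.5))/np.maximum(t,1e-6),1)
    return (np.c_[x*s*D,-y*s*D,-D,np.ones_like(D)]@T.T)[:,:3]
P=wp(d); m=np.hypot(P[:,0]-492,P[:,1]+266)<45
print(rect(P[m],70,80))
for r in manip.cut_out("cell","wrist")[:2]: print(r["score"],r["position"],rect(wp(d,r["mask"]),70,80))
E
```

```text
clock: 2.58
eef_pos: [491.0, -266.9, 343.5]
eef_rot: [-3.14, -0.002, 1.854]
wrist_force: [0.8, -0.7, -0.5]
finger_gap: 93.9
finger_force: 0.0
[[325.2   0.  282. ]
 [  0.  325.2 207.7]
 [  0.    0.    1. ]] [[ 9.60000e-01 -2.72000e-01 -6.70000e-02  4.71622e+02]
 [ 2.80000e-01  9.31000e-01  2.34000e-01 -2.00134e+02]
 [-1.00000e-03 -2.43000e-01  9.70000e-01  3.24346e+02]
 [ 0.00000e+00  0.00000e+00  0.00000e+00  1.00000e+00]]
(array([ 492.9, -267.5]), array([44.3, 33.6]), np.float64(-1.271), 2265, np.float64(75.8))
0.71 [280.6, 212.2] (array([ 492.9, -267.3]), array([43.8, 33.5]), np.float64(-1.271), 2256, np.float64(75.8))
```

View pics/w1.png

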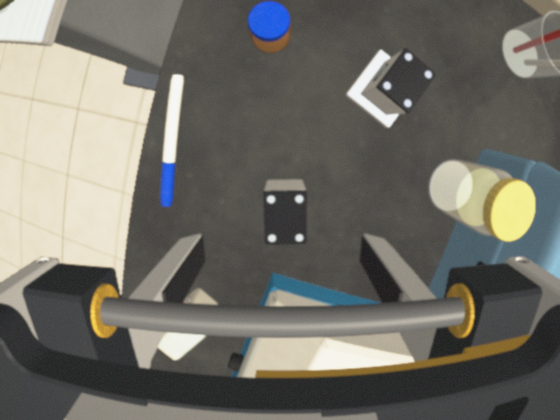

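The wrist view shows the black lid at (285,217) between the fingers. It measures 44 x 34 mm at z=76, so I'm descending to grasp.

```bash
python3 -m creep '{"slide":[[0.2,-0.05,-3],[0,0,-4],[0,0,-3],[0,0,-1.8],[0,0,0],[0,0,0],[0,0,0],[0,0,0]],"turn":[0.016,0,0,0,0,0,0,0],"claw":[1,1,1,1,1,0.3,0.3,0.3]}' 40
python3 -m creep '{"slide":[[0,0,0],[0,0,0],[0,0,0],[0,0,0]],"turn":[0,0,0,0],"claw":[0.2,0.2,0.2,0.2]}' 40
```

```text
clock: 3.68
eef_pos: [493.1, -267.5, 227.3]
eef_rot: [3.141, 0.001, 1.87]
wrist_force: [0.4, 0.0, 0.1]
finger_gap: 67.3
finger_force: 0.0
clock: 4.18
eef_pos: [493.0, -267.5, 226.7]
eef_rot: [3.142, 0.0, 1.87]
wrist_force: [0.3, 0.8, 0.3]
finger_gap: 33.7
finger_force: 40.0
```

```bash
python3 -m creep '{"slide":[[0,0,1.5],[0,0,3],[0,0,4],[0,0,4],[0,0,0],[0,3,0],[0,3,0],[0,3,0]],"turn":[0,0,0,0,0,0,0,0],"claw":[0.2,0.2,0.2,0.2,0.2,0.2,0.2,0.2]}' 40
python3 -m creep '{"slide":[[-0.5,4,0],[-0.5,4.5,0],[-0.5,4.5,0],[-0.5,4.5,0],[-0.5,4.5,0],[-0.5,4.5,0],[-0.5,4,0],[-0.5,2,0]],"turn":[-0.085,-0.085,-0.085,-0.085,-0.085,-0.085,-0.085,-0.08],"claw":[0.2,0.2,0.2,0.2,0.2,0.2,0.2,0.2]}' 40
python3 -m creep '{"slide":[[0,0,0],[0,0,0]],"turn":[0,0,0],"claw":[0.2,0.2]}' 40
python3 -m creep '{"slide":[[0,0,0],[0,0,0]],"turn":[0,0],"claw":[0.2,0.2]}' 40
```

```text
clock: 5.18
eef_pos: [492.6, -176.5, 350.5]
eef_rot: [-3.14, -0.001, 1.87]
wrist_force: [0.3, 0.4, -2.7]
finger_gap: 33.7
finger_force: 40.0
clock: 6.18
eef_pos: [452.3, 149.1, 350.6]
eef_rot: [-3.14, 0.001, 1.194]
wrist_force: [-0.0, -0.4, -3.3]
finger_gap: 33.4
finger_force: 40.0
clock: 6.42
eef_pos: [453.0, 147.0, 351.1]
eef_rot: [-3.141, 0.001, 1.196]
wrist_force: [-0.1, -0.4, -2.4]
finger_gap: 33.4
finger_force: 40.0schema error: expected 2 entries
```

```bash
cat >> h.py <<'E'
def wpts(d):
    k=manip.calibration("wrist");K=np.array(k["intrinsics"]);T=np.array(k["pose"])
    v,u=np.nonzero(d>0); D=d[v,u]
    x=(u-K[0,2])/K[0,0];y=(v-K[1,2])/K[1,1]; t=np.hypot(x,y); s=np.where(t>1e-6,np.tan(np.minimum(t,1.4))/np.maximum(t,1e-6),1)
    return (np.c_[x*s*D,-y*s*D,-D,np.ones_like(D)]@T.T)[:,:3],np.c_[u,v]
def gframe(P,o,yaw):
    c,s=np.cos(yaw),np.sin(yaw); q=P[:,:2]-o; return np.c_[q@[c,s],q@[-s,c],P[:,2]]
E
cat > g.py <<'E'
from h import *
import sys
def edges(P,o,yaw):
    g=gframe(P,o,yaw); b=g[(abs(g[:,2]-20)<4)&(abs(g[:,1])<60)&(abs(g[:,0])<118)]
    out=[]
    for x in range(-110,60,10):
        s=b[(abs(b[:,0]-x)<5)]
        l=s[(s[:,1]>3)&(s[:,1]<40)][:,1]; r=-s[(s[:,1]<-3)&(s[:,1]>-40)][:,1]
        if len(l)>20 and len(r)>20: out.append([x,np.percentile(l,2),-np.percentile(r,2),np.percentile(l,98),-np.percentile(r,98)])
    return np.array(out)
if __name__=="__main__":
    o=np.array([466.5,180.5]);yaw=1.195
    im,d=manip.camera("wrist"); cv2.imwrite(sys.argv[1],im[:,:,::-1]); P,uv=wpts(d)
    imt,dt=manip.camera("top"); Pt,_=pts("top",dt)
    for n,Q in(("wrist",P),("top",Pt)):
        e=edges(Q,o,yaw); 
        if n=="wrist": print(e.round(1))
        if len(e)>2: m=(e[:,1]+e[:,2])/2; print(n,"mid fit slope,offset@0",np.polyfit(e[:,0],m,1).round(4),"@-35",np.polyval(np.polyfit(e[:,0],m,1),-35).round(1),"width",np.median(e[:,1]-e[:,2]))
        g=gframe(Q,o,yaw); h=g[(g[:,2]>56)&(g[:,2]<66)&(abs(g[:,1])<40)&(g[:,0]>40)&(g[:,0]<140)]
        p=h[h[:,0]<85]; q=h[h[:,0]>88]
        print("plate x",np.percentile(p[:,0],[1,99]).round(1) if len(p) else 0,"housing x",np.percentile(q[:,0],[1,99]).round(1) if len(q) else 0,"y",np.percentile(q[:,1],[1,99]).round(1) if len(q) else 0)
        f=g[(g[:,2]>28)&(g[:,2]<55)&(abs(g[:,1])<15)&(g[:,0]>50)&(g[:,0]<80)]; print("face x",len(f),np.median(f[:,0]).round(1) if len(f) else 0)
E
python3 g.py pics/w2.png
```

```text
[[-70.   35.1 -35.   38.5 -39.7]
 [-60.   31.1 -31.5  38.1 -39.4]
 [-50.   28.5 -28.   38.9 -39.8]
 [-40.   13.7 -14.9  38.5 -39.6]
 [-30.   14.5 -14.8  38.3 -39.4]
 [-20.   14.5 -14.7  38.  -39.1]
 [-10.   13.5 -14.6  38.7 -39.8]
 [  0.   13.4 -14.5  38.5 -39.5]
 [ 10.   13.3 -14.5  38.4 -39.4]
 [ 20.   13.3 -14.4  39.1 -39.3]
 [ 30.   13.3 -14.4  39.  -39.1]
 [ 40.   13.3 -15.2  39.  -39.1]
 [ 50.   14.1 -15.2  38.8 -39.9]]
wrist mid fit slope,offset@0 [-0.0063 -0.4445] @-35 -0.2 width 28.610265860736792
plate x [60.1 69.4] housing x [ 98.8 121.8] y [-27.4  26.7]
face x 333 74.9
plate x [61.2 71.3] housing x [100.3 123.6] y [-27.4  26.9]
face x 19 76.4
```

View pics/w2.png

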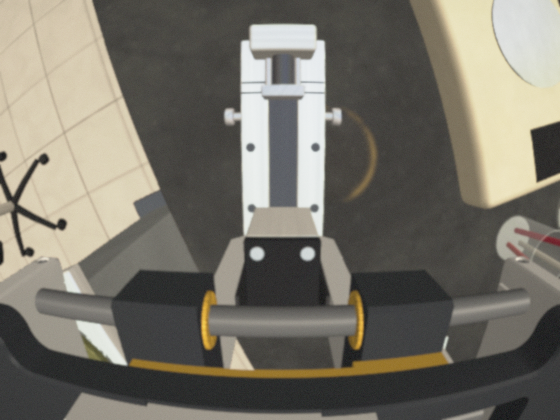

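The wrist view shows the lid at (283,270) lined up with the slot, the plate at (283,90) at rest, and the two lines just beyond it. Next I'll check where the held lid sits in the same camera frame.

```bash
python3 - <<'E'
from h import *
im,d=manip.camera("wrist"); P,uv=wpts(d); o=np.array([466.5,180.5]);yaw=1.195
s=manip.read_state(); t=np.array(s["eef_pos"]); print(t.round(1),np.round(s["eef_rot"],4), gframe(t[None],o,yaw).round(1))
g=gframe(P,o,yaw); m=(uv[:,1]>225)&(uv[:,1]<300)&(uv[:,0]>225)&(uv[:,0]<340)&(abs(g[:,1])<30)&(g[:,2]>150)&(g[:,2]<240)
print(np.percentile(g[m],[1,25,50,75,99],axis=0).round(1))
for r in range(240,300,10):
    k=m&(uv[:,1]==r)&(abs(uv[:,0]-283)<45); print(r,uv[k][:,0].min(),uv[k][:,0].max(),g[k].min(0).round(1),g[k].max(0).round(1))
E
```

```text
[453.2 146.8 351.5] [-3.1414e+00  2.0000e-04  1.1944e+00] [[-36.3   0.  351.5]]
[[-42.7 -26.9 162.1]
 [-30.8 -12.3 197.7]
 [-27.3  -0.3 199.2]
 [-19.3  11.4 200. ]
 [-13.5  26.2 224. ]]
240 239 327 [-27.7 -25.4 161.2] [-13.4  23.6 200.7]
250 239 327 [-28.  -23.4 175.5] [-17.8  21.6 201. ]
260 239 327 [-27.6 -21.4 189.5] [-22.5  19.9 201.1]
270 239 327 [-29.  -20.1 197.7] [-27.1  18.7 201.6]
280 239 327 [-34.  -18.9 197.5] [-27.2  17.8 211.3]
290 239 327 [-38.9 -18.1 198.1] [-28.5  16.9 217.6]
```

```bash
python3 -m creep '{"slide":[[0,0,-2],[0,0,-4],[0,0,-2.5],[0,0,-1.2],[0,0,0],[0,0,0]],"turn":[-0.002,0,0,0,0,0],"claw":[0.2,0.2,0.2,0.2,0.2,0.2]}' 40
python3 -m creep '{"slide":[[0,0,-0.4],[0,0,-0.4],[0,0,-0.4],[0,0,-0.3],[0,0,0],[0,0,0]],"turn":[0,0,0,0,0,0],"claw":[0.2,0.2,0.2,0.2,0.2,0.2]}' 40
python3 -c "
from h import *
s=manip.read_state();print(gframe(np.array(s['eef_pos'])[None],np.array([466.5,180.5]),1.195).round(1),np.round(s['eef_rot'],4),np.round(s['moment'],2))"
```

```text
clock: 7.32
eef_pos: [453.3, 147.5, 255.6]
eef_rot: [3.14, -0.001, 1.193]
wrist_force: [0.3, -0.7, -3.2]
finger_gap: 34.0
finger_force: 40.0
clock: 8.07
eef_pos: [453.0, 147.5, 239.7]
eef_rot: [3.142, -0.0, 1.193]
wrist_force: [-0.2, 0.4, -3.4]
finger_gap: 33.8
finger_force: 40.0
[[-35.6   0.4 239.7]] [ 3.1415 -0.      1.1928] [-0.04 -0.06 -0.04]
```

```bash
python3 -m creep '{"slide":[[0,0,-0.3],[0,0,-0.2],[0,0,-0.1],[0,0,0],[0,0,0]],"turn":[0,0,0,0,0],"claw":[0.2,0.2,0.2,0.2,0.2]}' 40
python3 -m creep '{"slide":[[0,0,-0.1],[0,0,0],[0,0,0]],"turn":[0,0,0],"claw":[0.2,0.2,0.2]}' 40
```

```text
clock: 8.7
eef_pos: [453.0, 147.5, 233.7]
eef_rot: [3.142, -0.0, 1.193]
wrist_force: [-0.1, 0.4, -2.0]
finger_gap: 33.8
finger_force: 40.0
clock: 9.07
eef_pos: [453.0, 147.5, 232.6]
eef_rot: [-3.142, 0.0, 1.193]
wrist_force: [-0.3, -0.8, -2.6]
finger_gap: 33.9
finger_force: 40.0
```

```bash
python3 -m creep '{"slide":[[0,0,-0.05],[0,0,0],[0,0,0]],"turn":[0,0,0],"claw":[0.2,0.2,0.2]}' 40
python3 -m creep '{"slide":[[0,0,-0.05],[0,0,0],[0,0,0]],"turn":[0,0,0],"claw":[0.2,0.2,0.2]}' 40
python3 -m creep '{"slide":[[0,0,-0.05],[0,0,0],[0,0,0]],"turn":[0,0,0],"claw":[0.2,0.2,0.2]}' 40
```

```text
clock: 9.45
eef_pos: [453.0, 147.5, 232.6]
eef_rot: [3.142, -0.0, 1.193]
wrist_force: [-2.8, -2.0, 5.8]
finger_gap: 33.9
finger_force: 40.0
clock: 9.82
eef_pos: [453.0, 147.5, 232.6]
eef_rot: [3.141, -0.0, 1.193]
wrist_force: [-6.9, -1.3, 13.4]
finger_gap: 33.5
finger_force: 40.0
clock: 10.2
eef_pos: [453.0, 147.5, 232.5]
eef_rot: [3.141, -0.0, 1.193]
wrist_force: [-9.5, -3.1, 21.7]
finger_gap: 33.8
finger_force: 40.0
```

```bash
python3 -m creep '{"slide":[[0,0,0.1],[0.2,0.5,0],[0.2,0.5,0],[0.2,0.5,0],[0.2,0.5,0],[0.2,0.5,0],[0.2,0.5,0],[0,0,0]],"turn":[0,0,0,0,0,0,0,0],"claw":[0.2,0.2,0.2,0.2,0.2,0.2,0.2,0.2]}' 40
cat > st.py <<'E'
from h import *
s=manip.read_state();y=1.192
f=np.array(s['wrist_force']);print(s['clock'],gframe(np.array(s['eef_pos'])[None],np.array([466.5,180.5]),y).round(1),np.round(s['eef_rot'],4),"M",np.round(s['moment'],2),"F guide",gframe(f[None],np.zeros(2),y).round(1))
E
python3 st.py
```

```text
clock: 11.2
eef_pos: [465.4, 178.0, 232.6]
eef_rot: [3.141, -0.001, 1.193]
wrist_force: [0.2, 1.3, 5.1]
finger_gap: 33.5
finger_force: 40.0
11.2 [[-2.700e+00  1.000e-01  2.326e+02]] [ 3.1405e+00 -1.0000e-03  1.1930e+00] M [0.2  0.08 0.02] F guide [[1.3 0.3 5.1]]
```

```bash
python3 -m creep '{"slide":[[0.2,0.5,0],[0.3,0.75,0],[0.3,0.75,0],[0.3,0.75,0],[0.2,0.5,0],[0.1,0.25,0],[0,0,0]],"turn":[0,0,0,0,0,0,0],"claw":[0.2,0.2,0.2,0.2,0.2,0.2,0.2]}' 40
python3 st.py
python3 -m creep '{"slide":[[0.1,0.25,0],[0.1,0.25,0],[0.1,0.25,0],[0,0,0],[0,0,0]],"turn":[0,0,0,0,0],"claw":[0.2,0.2,0.2,0.2,0.2]}' 50
python3 st.py
```

```text
clock: 12.08
eef_pos: [479.3, 212.9, 232.6]
eef_rot: [3.141, -0.001, 1.193]
wrist_force: [-0.5, -0.6, 5.7]
finger_gap: 33.8
finger_force: 40.0
12.075 [[ 34.8   0.  232.6]] [ 3.1406e+00 -8.0000e-04  1.1929e+00] M [-0.1   0.16  0.04] F guide [[-0.8  0.2  5.7]]
clock: 12.7
eef_pos: [482.2, 220.0, 232.6]
eef_rot: [3.141, 0.0, 1.193]
wrist_force: [-1.6, -5.1, 7.9]
finger_gap: 33.5
finger_force: 50.0
12.7 [[ 42.5  -0.  232.6]] [3.1409e+00 1.0000e-04 1.1929e+00] M [-0.88  0.5   0.03] F guide [[-5.3 -0.4  7.9]]
```

```bash
python3 -m creep '{"slide":[[0.1,0.25,0],[0.1,0.25,0],[0.08,0.2,0],[0,0,0],[0,0,0]],"turn":[0,0,0,0,0],"claw":[0.2,0.2,0.2,0.2,0.2]}' 50
python3 st.py; python3 g.py pics/w3.png
```

```text
clock: 13.32
eef_pos: [484.9, 226.5, 232.6]
eef_rot: [3.141, 0.002, 1.193]
wrist_force: [-5.2, -11.4, 11.3]
finger_gap: 33.8
finger_force: 50.0
13.325 [[ 4.960e+01 -1.000e-01  2.326e+02]] [3.1414e+00 1.7000e-03 1.1930e+00] M [-1.97  0.94  0.12] F guide [[-12.5   0.6  11.3]]
[[-60.   13.5 -15.2  38.4 -39.2]
 [-50.   13.3 -15.1  38.  -38.8]
 [-40.   13.7 -14.7  35.7 -36.6]
 [-30.   13.5 -14.5  33.2 -34.4]
 [ 40.   35.2 -36.5  39.2 -39.8]
 [ 50.   23.  -23.9  39.5 -39.7]]
wrist mid fit slope,offset@0 [ 0.0025 -0.5994] @-35 -0.7 width 28.55888056720629
plate x [57.8 81.8] housing x [ 99.8 122.9] y [-27.   26.8]
face x 0 0
top mid fit slope,offset@0 [-0.0199 -2.8178] @-35 -2.1 width 29.9544081149718
plate x 0 housing x 0 y 0
face x 0 0
```

View pics/w3.png

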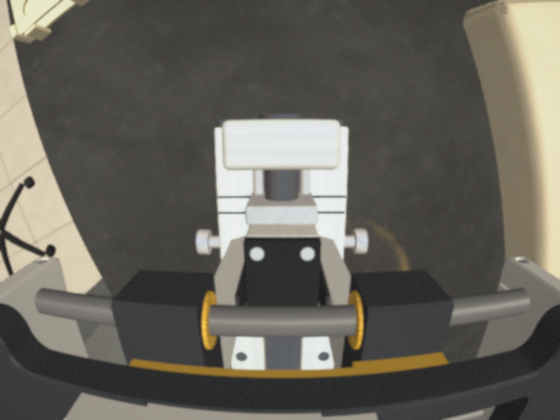

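The wrist view shows the lid front at (283,240) flat against the plate (row ~215). The plate is pushed back towards the lines (rows 197 and 212), and the housing at row 145 leaves it spare travel. From the plate's back edge (81.8 mm) and the TCP position, the face is at about 72 mm. I'll hold briefly to check it's steady, then hand in.

```bash
python3 -m creep '{"slide":[[0,0,0],[0,0,0],[0,0,0],[0,0,0],[0,0,0],[0,0,0],[0,0,0],[0,0,0]],"turn":[0,0,0,0,0,0,0,0],"claw":[0.2,0.2,0.2,0.2,0.2,0.2,0.2,0.2]}' 50
python3 st.py; python3 - <<'E'
from h import *
im,d=manip.camera("wrist"); P,uv=wpts(d); g=gframe(P,np.array([466.5,180.5]),1.192)
p=g[(g[:,2]>57)&(g[:,2]<63)&(abs(g[:,1])<15)&(g[:,0]>66)&(g[:,0]<95)]; print("plate top x",np.percentile(p[:,0],[1,5,95,99]).round(1))
k=(abs(uv[:,0]-283)<20)&(uv[:,1]>235)&(uv[:,1]<262)&(g[:,2]>60)&(g[:,2]<110); print("lid z",np.percentile(g[k][:,2],[5,50,95]).round(1),"x max",g[k&(g[:,2]>78)][:,0].max().round(1))
c=im[110:290,190:380]; cv2.imwrite("pics/w4.png",cv2.resize(c[:,:,::-1],None,fx=3,fy=3,interpolation=2))
E
```

```text
clock: 14.42
eef_pos: [484.9, 226.6, 232.6]
eef_rot: [3.141, 0.002, 1.193]
wrist_force: [-5.8, -10.2, 11.2]
finger_gap: 33.8
finger_force: 50.0
14.425 [[ 4.960e+01 -1.000e-01  2.326e+02]] [3.1414e+00 1.7000e-03 1.1930e+00] M [-1.95  0.93  0.11] F guide [[-11.6   1.7  11.2]]
plate top x [71.5 71.7 81.4 81.7]
lid z [75.9 80.2 81.3] x max 72.2
```

View pics/w4.png

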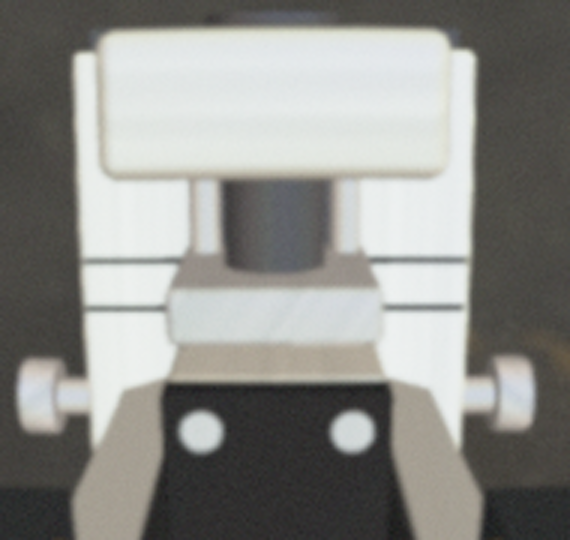

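The plate face measures 71.6 mm, between the lines at 67.5 and 77.5 mm. The lid is at z of about 81 mm, so the block is fully seated and upright, and the push is steady.

```bash
python3 -c "from cell import manip; print(manip.sign_off())"
```

```text
the job is handed in; nothing more can be done
None
```

The tongued cell block is seated upright in the slot and I've handed the job in with it still gripped and pressed against the stop plate; the plate's face measures about 72 mm, between the lines at 67.5 and 77.5 mm, with about 10 N on the spring.

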